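# Shut the sweets tub and find the overfilled tin by feel

## Robot

A 6-joint arm with a two-finger parallel gripper is mounted at the origin on the work surface. World frame = base frame: x ahead of the robot, y to its left, z up, the work surface at z = 0. Lengths are in m, angles in rad, forces in N, time in s.
With the tool pointing down it reaches from about 0.375 to 0.975 m from the base axis. Payload 3.8 kg.
Tool frame: the origin (TCP) lies between the finger pads; the fingertips stand 14 mm ahead of it and the grasp point (between the pads) lies 5 mm behind it; z points along the fingers, y is the line along which they close (so a half turn about z gives the same grasp; the last joint's range is limited). The gripper opens to 88 mm and grips with 3 to 60 N. Pads are 18 mm wide; open, the fingers measure 123 mm over their backs; the gripper's body (75 mm by 187 mm) begins 45 mm behind the grasp point.
Start: joints at [1.108, 0.264, 1.604, -0, 1.274, -0.037], TCP at [0.279, 0.615, 0.253] pointing down, gripper open.
Joint ranges: [-2.63, 2.63], [-0.94, 2.18], [0.31, 2.57], [-1.31, 4.45], [0, 2.66], [-2.55, 2.55]. Speed limits (rad/s): [2.57, 2.57, 3.14, 3.14, 3.14, 3.14].

## Interface

Orientations are given as [roll, pitch, yaw] about the fixed x, y, z axes, in that order (R = Rz(yaw) Ry(pitch) Rx(roll)).
In Python, from workcell import r gives the robot as it stands.
- The arm moves only by the tool play_rows, never from a script. Its argument "motion" is a list of rows, each an object with "dp": the shift along the tool's x, y, z in cm, a list of three; "roll": the turn about the tool's z in degrees; "claw": the gripper command: -1 is shut, 1 is fully open, values between are in proportion. In form: [{"dp": [x, y, z], "roll": roll, "claw": claw}, ...]. A call has 1 to 12 rows; each row is the pose to reach, as a shift and turn from the pose commanded when the call began, along the tool's axes at that moment; what a row does not reach only later rows make up. A row lasts 1/8 s, in which the tool goes at most 62.5 mm and 10.7 degrees, less where a joint would pass 70% of its speed; a pose out of reach is approached as far as the arm can. A call with a gripper value outside its range is refused whole. The fingers move at their own pace and stop on an object; "newtons" is the grip in N (left out, the last holds). Time passes only in rows, so rows that repeat a pose let the fingers close. It gives the time, the measured TCP pose, the force, the opening and the grip force at its end, in the units of the state.
- r.observe(): the state, without advancing time (a new reading comes with each control period).
- r.capture(name): name is "scene" or "top"; returns a dict with "image" (400x640x3 uint8, red, green, blue), "camera_matrix" (3x3 intrinsics, pixels), "camera_from_world" (4x4, takes a point from world to camera coordinates). Camera axes: x right, y down, z forward; pixel columns grow to the right and rows downward; lengths in m; the calibration is good to about 2 mm. A picture is of the moment at which its call begins. There is no depth.
- r.job_done(): hands the job in; it is judged then, once.
The state is a dict: "time": time; "qpos": joint angles; "joint_velocities": joint speeds; "effort": joint torques, N m; "position": TCP position; "orientation": TCP orientation; "wrist_force": force on the tool from outside, world axes, zero at the start; "ft_torque": the same for the moment, N m; "grip_width": opening from 0.0 (shut) to 1.0 (fully open); "grip_force": force on a finger pad.
Only numpy, scipy, OpenCV 4.12 (cv2) and the standard library are available. Lean on these libraries where they do the work, as an engineer would, in place of code of your own. Each camera call takes 0.05 s, during which the arm holds its last target. There are 200 camera calls.

## Task

Filling is over: press the red lid of the sweets tub down until it snaps shut and stays shut by itself. Then, to find which of the three identical tins was overfilled, heft the one on the pink, then on the yellow, then on the blue coaster: lift each upright a few centimetres straight up for a moment and stand it back where it stood on its coaster. Finish while holding the heaviest tin upright in the gripper, still, at least 15 cm clear above the table, with the other two standing on their coasters; keep all tins upright and leave everything else on the table alone.

Things in the scene. Friction and masses are not known exactly. Their poses are not given: they have to be found in the camera images.
- lid (a joint): angle of the red lid of the sweets tub, rad: 0 shut flat on the rim, grows as it opens (stop at 1.0; starts at about 0.4 to 0.7). Its stiff hinge keeps it where it is left; from about 0.08 down a tongue under its free edge rides over a sprung ball in the tub's wall (some 10 N more at lid_front), snaps past it at about 0.035 and is then held at 0
- lid_hinge (a point): centre of the lid's hinge line, level with the shut lid's upper face, 86 mm above the table, on the rim of the frosted white tub (160 x 150 x 80 mm, fixed to the table, full of coloured sweets). The tub's long side and the shut lid run from here along this frame's -x, roughly towards the robot; y is along the hinge
- tub: the frosted tub with its lid: origin at the centre of its underside, on the table, 80 mm from the hinge line
- lid_front (a point): point on the upper face of the red lid (6 mm thick, 153 mm wide along the hinge), on its middle line 140 mm from the hinge and 30 mm short of the free edge; moves with the lid. Pressing straight down over its raised position shuts the lid
- pink_top (a point): centre of the upper face of the pink coaster: a disc 90 mm across and 4 mm thick, fixed to the table; a tin stands centred on it
- yellow_top (a point): centre of the upper face of the yellow coaster: a disc 90 mm across and 4 mm thick, fixed to the table; a tin stands centred on it
- blue_top (a point): centre of the upper face of the blue coaster: a disc 90 mm across and 4 mm thick, fixed to the table; a tin stands centred on it
- tin_a_mid (a point): centre, half-way up, of one of three identical closed tins: upright cylinder 60 mm across and 110 mm high, bare metal with a white and pink band and a red cap, standing on one of the coasters (which one varies; its letter says nothing of its place). z axis up the tin. Two weigh about 0.2 to 0.35 kg, the overfilled one 0.5 to 0.7 kg
- tin_b_mid (a point): centre, half-way up, of one of three identical closed tins: upright cylinder 60 mm across and 110 mm high, bare metal with a white and pink band and a red cap, standing on one of the coasters (which one varies; its letter says nothing of its place). z axis up the tin. Two weigh about 0.2 to 0.35 kg, the overfilled one 0.5 to 0.7 kg
- tin_c_mid (a point): centre, half-way up, of one of three identical closed tins: upright cylinder 60 mm across and 110 mm high, bare metal with a white and pink band and a red cap, standing on one of the coasters (which one varies; its letter says nothing of its place). z axis up the tin. Two weigh about 0.2 to 0.35 kg, the overfilled one 0.5 to 0.7 kg
- tin_a: the same tin as tin_a_mid, origin at the centre of its underside
- tin_b: the same tin as tin_b_mid, origin at the centre of its underside
- tin_c: the same tin as tin_c_mid, origin at the centre of its underside
- tape_roll: brown parcel tape roll lying flat, ring 68 mm across and 24 mm high; loose bystander, origin under its centre
- scoop: aluminium scoop, tray 90 x 55 x 30 mm with a blue handle 100 mm long, lying; loose bystander, origin under its centre (of the tray)
- empty_tub: empty frosted open tub, 110 x 130 x 70 mm; loose bystander, origin under its centre
- label_roll: upright white roll of blank labels, 80 mm across and 50 mm high; loose bystander, origin under its centre
- sanitiser: white bottle with blue cap, 56 mm across and 120 mm high; loose bystander, origin under its centre
- tally: steel hand counter, 45 x 60 x 30 mm; loose bystander, origin under its centre
There are look-alikes about, which are no part of the job. Of the things that look like the part that bears pink_top, take the one that is nearest to the robot's base at the start.

How it is judged:
By the outcome, as a careful person would: the job done as asked, in the order asked, and still so for the second after the job is handed in, while the arm keeps its last pose, push and grip.
It also fails if it takes over 72 s, if anything falls off the work surface, if the arm or the gripper's body presses on something with over 40 N, if the wrist force passes 120 N, or if a joint passes its speed limit or range.

## Working session

There is one attempt and no reset: what is moved stays moved. The work goes in short steps, Python scripts to look and compute and a tool call to move; the robot and the scene stay as the last step left them, time stands still between calls to the robot, and variables do not carry over. Pictures are saved under pics/ and viewed, at most 10 in all, crops included, and the job is handed in when it is done.

Besides the shell and the picture viewer there is one more tool, called after "Emit:" by a JSON object that holds its "fn" and its "kwargs". play_rows: Moves the arm, as the interface text tells. Its arguments: {"type":"object","properties":{"motion":{"type":"array","items":{"type":"object","properties":{"dp":{"type":"array","items":{"type":"number"}},"roll":{"type":"number"},"claw":{"type":"number"}}}},"newtons":{"type":"number"}},"required":["motion"]}

```bash
mkdir -p pics; python3 - <<'E'
from workcell import r
import cv2,numpy as np,pickle
d={}
for n in("scene","top"):
    c=r.capture(n);d[n]=c
    cv2.imwrite(f"pics/{n}0.png",c["image"][:,:,::-1])
    print(n,c["camera_matrix"].round(1).tolist(),c["camera_from_world"].round(3).tolist())
pickle.dump(d,open("c0.pkl","wb"))
print(r.observe())
E
```

```text
scene [[515.4, 0.0, 318.4], [0.0, 515.4, 198.7], [0.0, 0.0, 1.0]] [[0.665, 0.747, 0.022, -0.398], [0.502, -0.424, -0.754, -0.208], [-0.554, 0.512, -0.657, 1.598], [0.0, 0.0, 0.0, 1.0]]
top [[506.2, 0.0, 322.0], [0.0, 506.2, 193.5], [0.0, 0.0, 1.0]] [[-0.012, -1.0, -0.002, 0.013], [-0.976, 0.012, -0.217, 0.582], [0.217, -0.001, -0.976, 1.283], [0.0, 0.0, 0.0, 1.0]]
{'time': 0.1, 'qpos': array([ 1.10808985e+00,  2.64641015e-01,  1.60519637e+00, -1.09730141e-05,
        1.27369903e+00, -3.68927291e-02]), 'joint_velocities': array([ 0.00042069, -0.0017901 , -0.00119415,  0.00013755, -0.00422521,
        0.00014371]), 'effort': array([-8.94332152e-04, -5.03619254e+01, -3.58071291e+01,  7.29809026e-02,
        2.32187501e-02, -4.82388009e-05]), 'position': array([0.27855138, 0.61419145, 0.25155945]), 'orientation': array([-3.13964982e+00, -6.12156374e-05,  2.71578207e+00]), 'wrist_force': array([-0.25632408,  0.5765333 ,  0.14458024]), 'ft_torque': array([-0.00551213,  0.05908843,  0.0149181 ]), 'grip_force': 0.0, 'grip_width': 0.9981306391626401}
```

View pics/scene0.png

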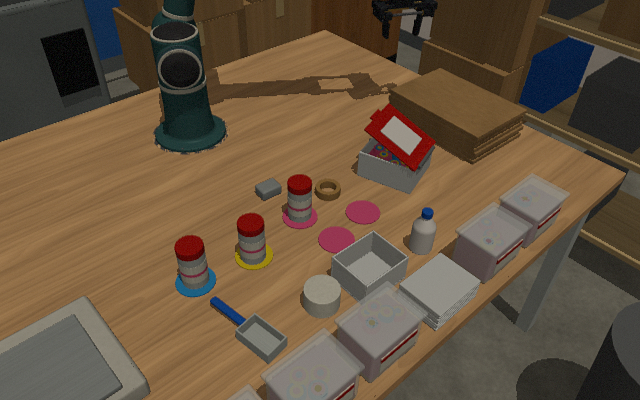

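View pics/top0.png

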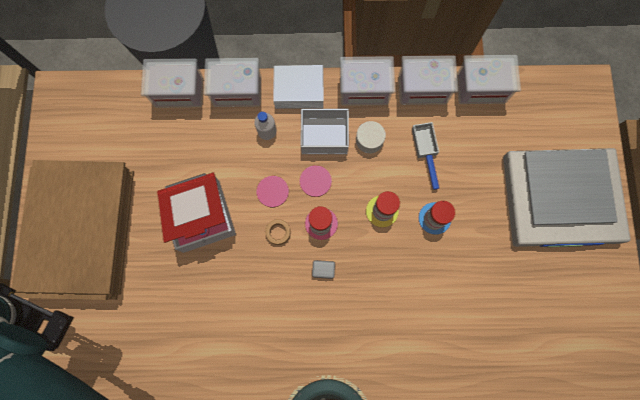

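Scene shows the open red lid at scene (400,135) / top (192,207). The tins stand at top (320,215), (387,205) and (442,212). Pink disc candidates are top (272,191), (315,181) and (321,223). The last one bears a tin and lies lowest in the image, nearest the base, so it fits. I'll confirm it with a crop and measure everything.

```bash
cat > h.py <<'E'
import cv2,numpy as np
def ray(c,p):
    M=c["camera_from_world"];R=M[:3,:3];t=M[:3,3]
    d=R.T@np.linalg.inv(c["camera_matrix"])@np.array([p[0],p[1],1.]);return -R.T@t,d
def onz(c,p,z):
    o,d=ray(c,p);return o+d*(z-o[2])/d[2]
def tri(c1,p1,c2,p2):
    P=[c["camera_matrix"]@c["camera_from_world"][:3] for c in(c1,c2)]
    X=cv2.triangulatePoints(P[0],P[1],np.float64(p1).reshape(2,1),np.float64(p2).reshape(2,1)).ravel();return X[:3]/X[3]
def proj(c,X):
    q=c["camera_matrix"]@(c["camera_from_world"]@np.append(X,1))[:3];return q[:2]/q[2]
def mask(c,col):
    h=cv2.cvtColor(c["image"],cv2.COLOR_RGB2HSV);H,S,V=[h[...,i].astype(int) for i in range(3)]
    return (dict(red=((H<5)|(H>174))&(S>190)&(V>70),pink=(H>160)&(H<175)&(S>100)&(S<215)&(V>90),yellow=(H>23)&(H<33)&(S>170)&(V>120),blue=(H>95)&(H<110)&(S>150)&(V>110))[col]*255).astype(np.uint8)
def blobs(c,col,a=60):
    cs,_=cv2.findContours(mask(c,col),cv2.RETR_EXTERNAL,cv2.CHAIN_APPROX_NONE)
    return [k for k in cs if cv2.contourArea(k)>a]
E
python3 - <<'E'
from h import *;import pickle
d=pickle.load(open("c0.pkl","rb"))
for n,c in d.items():
    for col in("red","pink","yellow","blue"):
        for k in blobs(c,col):
            hull=cv2.convexHull(k);e=cv2.fitEllipse(hull)if len(hull)>5 else None
            x,y,w,h=cv2.boundingRect(k);a=cv2.contourArea(k)
            z=.114 if col=="red" else .004
            print(n,col,(x,y,w,h),a, onz(c,e[0],z).round(3) if e else '')
            if col=="red" and a>800:
                print(' quad',cv2.approxPolyDP(hull,6,True).reshape(-1,2).tolist())
t=d["top"]["image"]
a=cv2.resize(t[160:260,240:340],(400,400));b=cv2.resize(t[165:260,145:245],(400,400))
s=cv2.resize(d["scene"]["image"][90:200,340:450],(400,400))
cv2.imwrite("pics/crop.png",np.hstack([b,a])[:,:,::-1]);cv2.imwrite("pics/crop2.png",s[:,:,::-1])
E
```

```text
scene red (175, 235, 28, 26) 535.5 [ 0.531 -0.305  0.114]
scene red (237, 213, 27, 24) 458.5 [ 0.557 -0.167  0.114]
scene red (287, 175, 25, 20) 354.5 [0.52  0.004 0.114]
scene red (365, 104, 71, 67) 2256.0 [0.548 0.342 0.114]
 quad [[388, 104], [435, 141], [415, 170], [365, 130]]
scene pink (318, 227, 37, 26) 655.5 [0.635 0.023 0.004]
scene pink (283, 209, 34, 20) 225.5 [0.517 0.008 0.004]
scene pink (346, 201, 34, 23) 583.5 [0.609 0.143 0.004]
scene yellow (235, 244, 38, 26) 232.0 [ 0.549 -0.16   0.004]
scene blue (211, 297, 34, 27) 199.0 [ 0.642 -0.294  0.004]
scene blue (176, 268, 40, 29) 337.5 [ 0.527 -0.304  0.004]
top red (158, 174, 67, 68) 2733.5 [0.541 0.348 0.114]
 quad [[213, 174], [224, 221], [164, 241], [158, 191]]
top pink (178, 235, 26, 10) 72.0 [0.475 0.37  0.004]
top pink (207, 223, 20, 13) 96.5 [0.499 0.298 0.004]
top pink (305, 211, 32, 29) 156.0 [0.511 0.01  0.004]
top pink (257, 176, 31, 31) 718.5 [0.604 0.145 0.004]
top pink (300, 166, 31, 31) 699.5 [0.632 0.025 0.004]
```

View pics/crop.png

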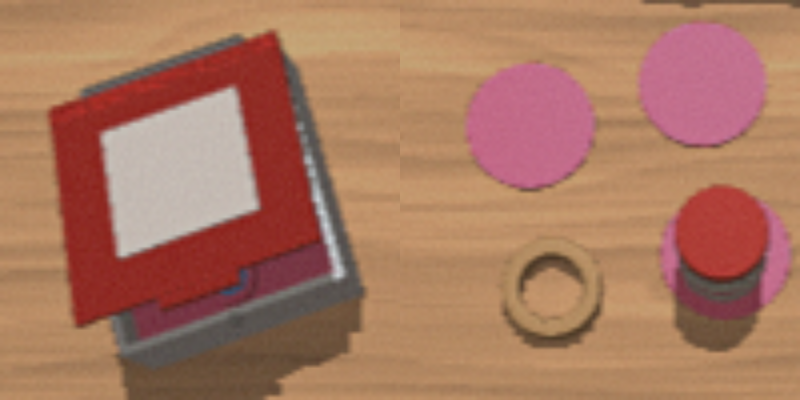

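View pics/crop2.png

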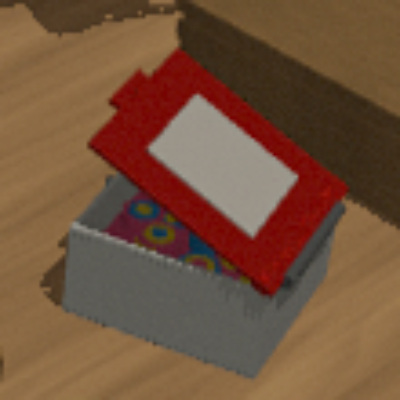

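The crop confirms pink = the tin-bearing disc at top (321,223). The lid's hinge edge is the far one, and its tabbed free edge faces the robot. Next: triangulate the lid corners and tin caps.

```bash
python3 - <<'E'
from h import *;import pickle
d=pickle.load(open("c0.pkl","rb"));s,t=d["scene"],d["top"]
C=[((164.5,242),(390,104)),((225,222),(365,130)),((213.5,173),(415,170.5)),((157.5,191),(435.5,141.5))]
X=[tri(t,a,s,b) for a,b in C]
print(np.round(X,3))
f=(X[0]+X[1])/2;h=(X[2]+X[3])/2;v=f-h;L=np.linalg.norm(v)
print('free',f,'hinge',h,'len',L,'width',np.linalg.norm(X[0]-X[1]),'lidang',np.arcsin(v[2]/L),'az',np.degrees(np.arctan2(v[1],v[0])),'front',h+v*.14/.17, 'az edge',np.degrees(np.arctan2(*(X[0]-X[1])[1::-1])))
# tins: top cap ellipses in both, top view via red low threshold
im=t["image"].astype(int);m=((im[...,0]>110)&(im[...,1]<75)&(im[...,2]<75)).astype(np.uint8)
for k in cv2.findContours(m,cv2.RETR_EXTERNAL,cv2.CHAIN_APPROX_NONE)[0]:
    if cv2.contourArea(k)>150:
        e=cv2.fitEllipse(cv2.convexHull(k));print(e,onz(t,e[0],.112).round(3))
h=cv2.cvtColor(t["image"],cv2.COLOR_RGB2HSV)
print(h[215,370],h[215,424],h[222,336],h[212,442],h[206,387])
for nm,u,v,(a,b) in(("y",370,215,(20,35)),("b",424,215,(95,115))):
    sub=((h[...,0]>=a)&(h[...,0]<=b)&(h[...,1]>140)).astype(np.uint8);sub[:,:u-20]=0;sub[:,u+45:]=0;sub[:190]=0;sub[245:]=0
    k=cv2.convexHull(cv2.findNonZero(sub));print(nm,cv2.boundingRect(k),onz(t,cv2.fitEllipse(k)[0],.004).round(3))
E
```

```text
[[0.449 0.393 0.154]
 [0.495 0.247 0.153]
 [0.639 0.295 0.081]
 [0.591 0.44  0.082]]
free [0.47215642 0.32003309 0.1536219 ] hinge [0.61533263 0.36744924 0.08135062] len 0.16724489866643613 width 0.15341939735166776 lidang 0.44685162448477905 az -161.67650377449402 front [0.49742281 0.32840064 0.14086814] az edge 107.68060890147352
((319.88720703125, 217.79586791992188), (22.46546745300293, 22.789390563964844), 80.48893737792969) [0.508 0.012 0.112]
((442.84344482421875, 211.7625274658203), (22.077367782592773, 23.26544761657715), 120.5797348022461) [ 0.52  -0.3    0.112]
((387.60040283203125, 202.45172119140625), (22.12382698059082, 22.872102737426758), 109.74956512451172) [ 0.546 -0.161  0.112]
((188.55738830566406, 208.0548095703125), (64.73507690429688, 89.21548461914062), 61.913543701171875) [0.538 0.347 0.112]
[ 31 139 204] [105  94 130] [167 104 193] [  2 173 171] [  3 184 172]
y (366, 196, 32, 31) [ 0.543 -0.157  0.004]
b (420, 203, 30, 29) [ 0.522 -0.302  0.004]
```

Emit:
{"fn": "play_rows", "kwargs": {"motion": [{"dp": [-31.3,-17.4,0],"roll": 0,"claw": -1},{"dp": [-31.3,-17.4,0],"roll": 0,"claw": -1},{"dp": [-31.3,-17.4,0],"roll": 0,"claw": -1},{"dp": [-31.3,-17.4,0],"roll": 0,"claw": -1},{"dp": [-31.3,-17.4,0],"roll": 0,"claw": -1},{"dp": [-31.3,-17.4,0],"roll": 0,"claw": -1},{"dp": [-31.3,-17.4,0],"roll": 0,"claw": -1},{"dp": [-31.3,-17.4,4],"roll": 0,"claw": -1},{"dp": [-31.3,-17.4,5],"roll": 0,"claw": -1},{"dp": [-31.3,-17.4,5],"roll": 0,"claw": -1}], "newtons": 10}}

```text
time: 1.35
position: [0.4907, 0.3274, 0.2016]
orientation: [-3.139, -0.002, 2.717]
wrist_force: [-0.6, -0.3, 0.9]
grip_width: 0.005
grip_force: 0.0
```

Emit:
{"fn": "play_rows", "kwargs": {"motion": [{"dp": [0,0,1.5],"roll": 0,"claw": -1},{"dp": [0,0,3],"roll": 0,"claw": -1},{"dp": [0,0,4],"roll": 0,"claw": -1},{"dp": [0,0,4.8],"roll": 0,"claw": -1},{"dp": [0,0,5.6],"roll": 0,"claw": -1},{"dp": [0,0,6.4],"roll": 0,"claw": -1},{"dp": [0,0,7.2],"roll": 0,"claw": -1},{"dp": [0,0,8],"roll": 0,"claw": -1}]}}

```text
time: 2.35
position: [0.492, 0.327, 0.1222]
orientation: [3.142, 0.0, 2.716]
wrist_force: [0.4, -0.6, -0.3]
grip_width: 0.003
grip_force: 0.2
```

Emit:
{"fn": "play_rows", "kwargs": {"motion": [{"dp": [0,0,0.5],"roll": 0,"claw": -1},{"dp": [0,0,1.0],"roll": 0,"claw": -1},{"dp": [0,0,1.4],"roll": 0,"claw": -1},{"dp": [0,0,1.4],"roll": 0,"claw": -1}]}}

```text
time: 2.85
position: [0.4921, 0.3271, 0.1091]
orientation: [3.141, 0.0, 2.716]
wrist_force: [-1.0, -0.5, 1.0]
grip_width: 0.005
grip_force: 0.5
```

```bash
python3 - <<'E'
from h import *;from workcell import r
a=r.capture("scene")["image"][90:200,340:450];b=r.capture("top")["image"][150:260,145:255]
cv2.imwrite("pics/lid1.png",np.hstack([cv2.resize(a,(400,400)),cv2.resize(b,(400,400))])[:,:,::-1])
print(r.observe()["position"],r.observe()["wrist_force"])
E
```

```text
[0.49208182 0.32705499 0.1088991 ] [-2.41566429  0.66503144  2.18057515]
```

View pics/lid1.png

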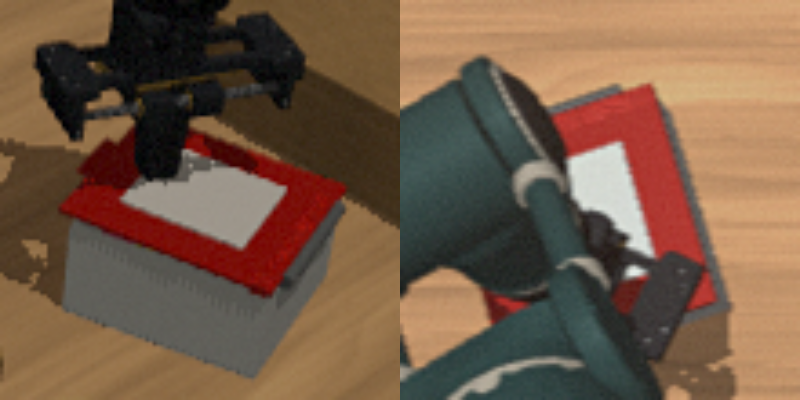

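The fingertips are on the lid at about (160,165) in the left crop, and the lid has followed almost to the rim. Next I press it through the snap.

Emit:
{"fn": "play_rows", "kwargs": {"motion": [{"dp": [0,0,0.3],"roll": 0,"claw": -1},{"dp": [0,0,0.6],"roll": 0,"claw": -1},{"dp": [0,0,0.9],"roll": 0,"claw": -1},{"dp": [0,0,1.1],"roll": 0,"claw": -1},{"dp": [0,0,1.1],"roll": 0,"claw": -1},{"dp": [0,0,1.1],"roll": 0,"claw": -1}]}}

```text
time: 3.7
position: [0.4921, 0.3271, 0.0998]
orientation: [3.141, 0.0, 2.716]
wrist_force: [-5.5, -3.1, 14.3]
grip_width: 0.006
grip_force: 7.4
```

Emit:
{"fn": "play_rows", "kwargs": {"motion": [{"dp": [0,0,0.2],"roll": 0,"claw": -1},{"dp": [0,0,0.4],"roll": 0,"claw": -1},{"dp": [0,0,0.4],"roll": 0,"claw": -1}]}}

```text
time: 4.08
position: [0.4922, 0.3272, 0.0993]
orientation: [3.142, 0.0, 2.716]
wrist_force: [-14.0, -8.5, 35.1]
grip_width: 0.008
grip_force: 17.1
```

Emit:
{"fn": "play_rows", "kwargs": {"motion": [{"dp": [0,0,-2],"roll": 0,"claw": -1},{"dp": [0,0,-7],"roll": 0,"claw": -1},{"dp": [0,0,-11],"roll": 0,"claw": 0},{"dp": [-14.8,-28.1,-11],"roll": 0,"claw": 1},{"dp": [-14.8,-28.1,-11],"roll": 0,"claw": 1},{"dp": [-14.8,-28.1,-11],"roll": 0,"claw": 1},{"dp": [-14.8,-28.1,-11],"roll": 0,"claw": 1},{"dp": [-14.8,-28.1,-11],"roll": 0,"claw": 1},{"dp": [-14.8,-28.1,-11],"roll": 0,"claw": 1},{"dp": [-14.8,-28.1,-11],"roll": 0,"claw": 1},{"dp": [-14.8,-28.1,-11],"roll": 0,"claw": 1}]}}

```text
time: 5.45
position: [0.5107, 0.0113, 0.2035]
orientation: [3.141, -0.0, 2.717]
wrist_force: [-0.6, 0.5, -0.3]
grip_width: 0.992
grip_force: 0.0
```

```bash
python3 - <<'E'
from h import *;from workcell import r
S=r.capture("scene");T=r.capture("top")
a=S["image"][70:290,150:470];b=T["image"][150:260,145:305]
cv2.imwrite("pics/lid2.png",np.vstack([cv2.resize(a,(480,330)),cv2.resize(b,(390,268))][0:1]+[cv2.resize(b,(480,270))])[:,:,::-1])
k=max(blobs(T,"red"),key=cv2.contourArea);q=cv2.approxPolyDP(cv2.convexHull(k),6,True).reshape(-1,2)
print([onz(T,p,.086).round(3).tolist() for p in q])
k=max(blobs(S,"red"),key=cv2.contourArea);q=cv2.approxPolyDP(cv2.convexHull(k),6,True).reshape(-1,2)
print([onz(S,p,.086).round(3).tolist() for p in q])
E
```

```text
Traceback (most recent call last):
ValueError: max() iterable argument is empty
```

View pics/lid2.png

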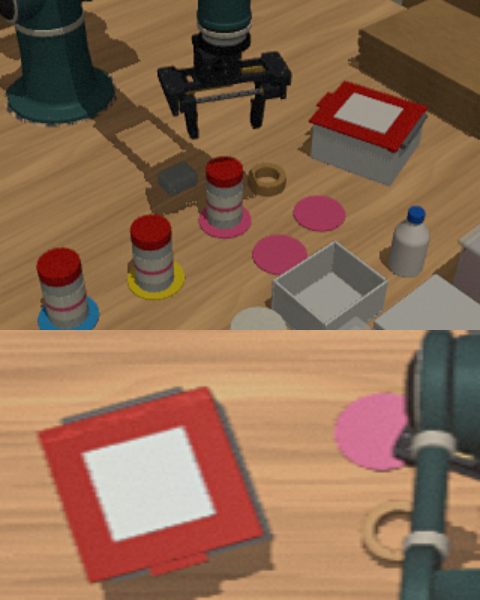

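The lid now lies flat and shut on the tub, in the top crop around (150,485). The gripper is over the pink coaster's tin, so I descend and grasp.

Emit:
{"fn": "play_rows", "kwargs": {"motion": [{"dp": [0,0,4],"roll": 0,"claw": 1},{"dp": [0,0,8],"roll": 0,"claw": 1},{"dp": [0,0,11],"roll": 0,"claw": 1},{"dp": [0,0,12.8],"roll": 0,"claw": 1},{"dp": [0,0,12.8],"roll": 0,"claw": 1},{"dp": [0,0,12.8],"roll": 0,"claw": 0.45},{"dp": [0,0,12.8],"roll": 0,"claw": 0.3},{"dp": [0,0,12.8],"roll": 0,"claw": 0.1},{"dp": [0,0,12.8],"roll": 0,"claw": -1},{"dp": [0,0,12.8],"roll": 0,"claw": -1},{"dp": [0,0,12.8],"roll": 0,"claw": -1},{"dp": [0,0,12.8],"roll": 0,"claw": -1}], "newtons": 25}}

```text
time: 7.05
position: [0.5119, 0.0102, 0.0769]
orientation: [3.14, 0.002, 2.716]
wrist_force: [0.1, 2.3, 5.7]
grip_width: 0.675
grip_force: 25.0
```

```bash
python3 - <<'E'
from workcell import r
o=r.observe();print(o["wrist_force"],o["ft_torque"],o["effort"])
E
```

```text
[0.06295459 2.34042444 5.74790038] [ 0.32739776  0.00778229 -0.02988518] [-1.37955274e+00 -3.35947287e+01 -2.62121397e+01 -6.49201814e-01
  1.27467164e-01 -3.23032192e-02]
```

Emit:
{"fn": "play_rows", "kwargs": {"motion": [{"dp": [0,0,-1],"roll": 0,"claw": -1},{"dp": [0,0,-2.5],"roll": 0,"claw": -1},{"dp": [0,0,-4],"roll": 0,"claw": -1},{"dp": [0,0,-5],"roll": 0,"claw": -1},{"dp": [0,0,-5],"roll": 0,"claw": -1},{"dp": [0,0,-5],"roll": 0,"claw": -1},{"dp": [0,0,-5],"roll": 0,"claw": -1},{"dp": [0,0,-5],"roll": 0,"claw": -1},{"dp": [0,0,-5],"roll": 0,"claw": -1}]}}

```text
time: 8.18
position: [0.5105, 0.0099, 0.1254]
orientation: [-3.141, -0.001, 2.716]
wrist_force: [-0.1, -0.8, -6.3]
grip_width: 0.678
grip_force: 25.0
```

```bash
cat >w.py <<'E'
from workcell import r
import numpy as np
o=[]
for i in range(5): r.capture("top");o.append(r.observe()["wrist_force"])
print(np.mean(o,0),np.std(o,0),r.observe()["effort"],r.observe()["time"])
E
python3 w.py
```

```text
[-0.28492999 -0.18958538 -5.92165858] [0.29394402 0.41860197 0.25034112] [ 8.19218621e-04 -3.82773721e+01 -3.40726876e+01  2.02876091e-02
  9.82051645e-02 -1.27311691e-05] 8.425
```

Pink weighs about 0.6 kg. Setting it back down.

Emit:
{"fn": "play_rows", "kwargs": {"motion": [{"dp": [0,0,1.5],"roll": 0,"claw": -1},{"dp": [0,0,3],"roll": 0,"claw": -1},{"dp": [0,0,4.2],"roll": 0,"claw": -1},{"dp": [0,0,4.7],"roll": 0,"claw": -1},{"dp": [0,0,4.9],"roll": 0,"claw": -1},{"dp": [0,0,5],"roll": 0,"claw": -1},{"dp": [0,0,5],"roll": 0,"claw": -1},{"dp": [0,0,5],"roll": 0,"claw": -1},{"dp": [0,0,5],"roll": 0,"claw": 1},{"dp": [0,0,5],"roll": 0,"claw": 1},{"dp": [0,0,5],"roll": 0,"claw": 1},{"dp": [0,0,5],"roll": 0,"claw": 1}]}}

```text
time: 9.93
position: [0.5111, 0.0099, 0.0759]
orientation: [3.141, 0.001, 2.716]
wrist_force: [-0.4, -0.2, 0.8]
grip_width: 0.999
grip_force: 0.0
```

Emit:
{"fn": "play_rows", "kwargs": {"motion": [{"dp": [0,0,-4],"roll": 0,"claw": 1},{"dp": [0,0,-9],"roll": 0,"claw": 1},{"dp": [0,0,-12],"roll": 0,"claw": 1},{"dp": [-10.1,-14.1,-12],"roll": 0,"claw": 1},{"dp": [-10.1,-14.1,-12],"roll": 0,"claw": 1},{"dp": [-10.1,-14.1,-12],"roll": 0,"claw": 1},{"dp": [-10.1,-14.1,-12],"roll": 0,"claw": 1},{"dp": [-10.1,-14.1,-12],"roll": 0,"claw": 1},{"dp": [-10.1,-14.1,-12],"roll": 0,"claw": 1}]}}

```text
time: 11.05
position: [0.5441, -0.159, 0.1955]
orientation: [3.141, -0.001, 2.717]
wrist_force: [0.3, 0.2, -0.0]
grip_width: 1.003
grip_force: 0.0
```

```bash
python3 - <<'E'
from h import *;from workcell import r
S=r.capture("scene");print(r.observe()["position"])
im=S["image"].astype(int)
for k in blobs(S,"red",200):
    e=cv2.boundingRect(k);print(e, onz(S,(e[0]+e[2]/2,e[1]+e[3]/2),.104).round(3))
E
```

```text
[ 0.54422244 -0.15886936  0.19556859]
(175, 235, 29, 26) [ 0.523 -0.3    0.104]
(237, 213, 27, 24) [ 0.55  -0.161  0.104]
(287, 174, 24, 21) [0.511 0.011 0.104]
(356, 124, 79, 48) [0.56  0.307 0.104]
```

Emit:
{"fn": "play_rows", "kwargs": {"motion": [{"dp": [-0.2,-0.1,4],"roll": 0,"claw": 1},{"dp": [-0.2,-0.1,8],"roll": 0,"claw": 1},{"dp": [-0.2,-0.1,11],"roll": 0,"claw": 1},{"dp": [-0.2,-0.1,12],"roll": 0,"claw": 1},{"dp": [-0.2,-0.1,12],"roll": 0,"claw": 1},{"dp": [-0.2,-0.1,12],"roll": 0,"claw": 0.45},{"dp": [-0.2,-0.1,12],"roll": 0,"claw": 0.3},{"dp": [-0.2,-0.1,12],"roll": 0,"claw": 0.1},{"dp": [-0.2,-0.1,12],"roll": 0,"claw": -1},{"dp": [-0.2,-0.1,12],"roll": 0,"claw": -1},{"dp": [-0.2,-0.1,12],"roll": 0,"claw": -1},{"dp": [-0.2,-0.1,12],"roll": 0,"claw": -1}]}}

```text
time: 12.6
position: [0.5466, -0.1621, 0.0767]
orientation: [3.141, 0.002, 2.716]
wrist_force: [-0.4, 1.4, 5.0]
grip_width: 0.676
grip_force: 25.0
```

Emit:
{"fn": "play_rows", "kwargs": {"motion": [{"dp": [0,0,-1],"roll": 0,"claw": -1},{"dp": [0,0,-2.5],"roll": 0,"claw": -1},{"dp": [0,0,-4],"roll": 0,"claw": -1},{"dp": [0,0,-5],"roll": 0,"claw": -1},{"dp": [0,0,-5],"roll": 0,"claw": -1},{"dp": [0,0,-5],"roll": 0,"claw": -1},{"dp": [0,0,-5],"roll": 0,"claw": -1},{"dp": [0,0,-5],"roll": 0,"claw": -1},{"dp": [0,0,-5],"roll": 0,"claw": -1}]}}

```text
time: 13.72
position: [0.5457, -0.1619, 0.1254]
orientation: [-3.142, -0.001, 2.716]
wrist_force: [-0.4, 0.0, -3.0]
grip_width: 0.671
grip_force: 25.0
```

```bash
python3 w.py
```

```text
[ 0.34700034  0.3816034  -2.67200644] [0.56387096 0.27769922 0.41537883] [-1.74806364e-04 -4.28539824e+01 -3.27564061e+01 -6.17447222e-03
  8.19338718e-02 -1.02490176e-05] 13.975
```

Yellow weighs about 0.27 kg. I set it down and go to blue.

Emit:
{"fn": "play_rows", "kwargs": {"motion": [{"dp": [0,0,1.5],"roll": 0,"claw": -1},{"dp": [0,0,3],"roll": 0,"claw": -1},{"dp": [0,0,4.2],"roll": 0,"claw": -1},{"dp": [0,0,4.7],"roll": 0,"claw": -1},{"dp": [0,0,4.9],"roll": 0,"claw": -1},{"dp": [0,0,5],"roll": 0,"claw": -1},{"dp": [0,0,5],"roll": 0,"claw": -1},{"dp": [0,0,5],"roll": 0,"claw": -1},{"dp": [0,0,5],"roll": 0,"claw": 1},{"dp": [0,0,5],"roll": 0,"claw": 1},{"dp": [0,0,5],"roll": 0,"claw": 1},{"dp": [0,0,5],"roll": 0,"claw": 1}]}}

```text
time: 15.48
position: [0.546, -0.162, 0.0757]
orientation: [3.142, 0.0, 2.716]
wrist_force: [-0.5, -0.8, -0.0]
grip_width: 0.998
grip_force: 0.0
```

Emit:
{"fn": "play_rows", "kwargs": {"motion": [{"dp": [0,0,-4],"roll": 0,"claw": 1},{"dp": [0,0,-9],"roll": 0,"claw": 1},{"dp": [0,0,-12],"roll": 0,"claw": 1},{"dp": [-3.5,-13.6,-12],"roll": 0,"claw": 1},{"dp": [-3.5,-13.6,-12],"roll": 0,"claw": 1},{"dp": [-3.5,-13.6,-12],"roll": 0,"claw": 1},{"dp": [-3.5,-13.6,-12],"roll": 0,"claw": 1},{"dp": [-3.5,-13.6,-12],"roll": 0,"claw": 1},{"dp": [-3.5,-13.6,-12],"roll": 0,"claw": 1}]}}

```text
time: 16.6
position: [0.5219, -0.2987, 0.1955]
orientation: [3.141, -0.0, 2.718]
wrist_force: [-0.1, -0.5, 0.2]
grip_width: 1.003
grip_force: 0.0
```

Emit:
{"fn": "play_rows", "kwargs": {"motion": [{"dp": [0,0,4],"roll": 0,"claw": 1},{"dp": [0,0,8],"roll": 0,"claw": 1},{"dp": [0,0,11],"roll": 0,"claw": 1},{"dp": [0,0,12],"roll": 0,"claw": 1},{"dp": [0,0,12],"roll": 0,"claw": 1},{"dp": [0,0,12],"roll": 0,"claw": 0.45},{"dp": [0,0,12],"roll": 0,"claw": 0.3},{"dp": [0,0,12],"roll": 0,"claw": 0.1},{"dp": [0,0,12],"roll": 0,"claw": -1},{"dp": [0,0,12],"roll": 0,"claw": -1},{"dp": [0,0,12],"roll": 0,"claw": -1},{"dp": [0,0,12],"roll": 0,"claw": -1}]}}

```text
time: 18.1
position: [0.5221, -0.3008, 0.0768]
orientation: [-3.141, 0.002, 2.716]
wrist_force: [-0.9, -0.0, 5.3]
grip_width: 0.675
grip_force: 25.0
```

Emit:
{"fn": "play_rows", "kwargs": {"motion": [{"dp": [0,0,-1],"roll": 0,"claw": -1},{"dp": [0,0,-2.5],"roll": 0,"claw": -1},{"dp": [0,0,-4],"roll": 0,"claw": -1},{"dp": [0,0,-5],"roll": 0,"claw": -1},{"dp": [0,0,-5],"roll": 0,"claw": -1},{"dp": [0,0,-5],"roll": 0,"claw": -1},{"dp": [0,0,-5],"roll": 0,"claw": -1},{"dp": [0,0,-5],"roll": 0,"claw": -1},{"dp": [0,0,-5],"roll": 0,"claw": -1}]}}

```text
time: 19.23
position: [0.5214, -0.3002, 0.1254]
orientation: [3.142, -0.001, 2.716]
wrist_force: [1.0, 0.3, -2.8]
grip_width: 0.671
grip_force: 25.0
```

```bash
python3 w.py
```

```text
[ 0.15062316 -0.15055186 -2.3069022 ] [0.33920051 0.38577321 0.13968212] [ 9.01328913e-04 -4.61301827e+01 -3.28822911e+01 -2.25009536e-02
  8.01834092e-02 -2.98199745e-05] 19.475
```

Blue weighs about 0.24 kg, so pink is the overfilled one. I set blue down and return to pink.

Emit:
{"fn": "play_rows", "kwargs": {"motion": [{"dp": [0,0,1.5],"roll": 0,"claw": -1},{"dp": [0,0,3],"roll": 0,"claw": -1},{"dp": [0,0,4.2],"roll": 0,"claw": -1},{"dp": [0,0,4.7],"roll": 0,"claw": -1},{"dp": [0,0,4.9],"roll": 0,"claw": -1},{"dp": [0,0,5],"roll": 0,"claw": -1},{"dp": [0,0,5],"roll": 0,"claw": -1},{"dp": [0,0,5],"roll": 0,"claw": -1},{"dp": [0,0,5],"roll": 0,"claw": 1},{"dp": [0,0,5],"roll": 0,"claw": 1},{"dp": [0,0,5],"roll": 0,"claw": 1},{"dp": [0,0,5],"roll": 0,"claw": 1}]}}

```text
time: 20.98
position: [0.5217, -0.3003, 0.0757]
orientation: [-3.142, 0.0, 2.716]
wrist_force: [0.1, 0.3, -0.3]
grip_width: 1.003
grip_force: 0.0
```

Emit:
{"fn": "play_rows", "kwargs": {"motion": [{"dp": [0,0,-4],"roll": 0,"claw": 1},{"dp": [0,0,-9],"roll": 0,"claw": 1},{"dp": [0,0,-12],"roll": 0,"claw": 1},{"dp": [13.8,27.9,-12],"roll": 0,"claw": 1},{"dp": [13.8,27.9,-12],"roll": 0,"claw": 1},{"dp": [13.8,27.9,-12],"roll": 0,"claw": 1},{"dp": [13.8,27.9,-12],"roll": 0,"claw": 1},{"dp": [13.8,27.9,-12],"roll": 0,"claw": 1},{"dp": [13.8,27.9,-12],"roll": 0,"claw": 1},{"dp": [13.8,27.9,-12],"roll": 0,"claw": 1},{"dp": [13.8,27.9,-12],"roll": 0,"claw": 1}]}}

```text
time: 22.35
position: [0.5113, 0.0096, 0.1957]
orientation: [-3.141, 0.0, 2.714]
wrist_force: [0.0, -0.6, 0.2]
grip_width: 1.002
grip_force: 0.0
```

Emit:
{"fn": "play_rows", "kwargs": {"motion": [{"dp": [0,0,4],"roll": 0,"claw": 1},{"dp": [0,0,8],"roll": 0,"claw": 1},{"dp": [0,0,11],"roll": 0,"claw": 1},{"dp": [0,0,12],"roll": 0,"claw": 1},{"dp": [0,0,12],"roll": 0,"claw": 1},{"dp": [0,0,12],"roll": 0,"claw": 0.45},{"dp": [0,0,12],"roll": 0,"claw": 0.3},{"dp": [0,0,12],"roll": 0,"claw": 0.1},{"dp": [0,0,12],"roll": 0,"claw": -1},{"dp": [0,0,12],"roll": 0,"claw": -1},{"dp": [0,0,12],"roll": 0,"claw": -1},{"dp": [0,0,12],"roll": 0,"claw": -1}], "newtons": 30}}

```text
time: 23.85
position: [0.5116, 0.0102, 0.0767]
orientation: [-3.141, 0.001, 2.716]
wrist_force: [-1.7, -3.9, 5.4]
grip_width: 0.675
grip_force: 30.0
```

Lift by 20 cm, so the underside ends about 20 cm above the table.

Emit:
{"fn": "play_rows", "kwargs": {"motion": [{"dp": [0,0,-1],"roll": 0,"claw": -1},{"dp": [0,0,-3],"roll": 0,"claw": -1},{"dp": [0,0,-6],"roll": 0,"claw": -1},{"dp": [0,0,-10],"roll": 0,"claw": -1},{"dp": [0,0,-14],"roll": 0,"claw": -1},{"dp": [0,0,-17],"roll": 0,"claw": -1},{"dp": [0,0,-19],"roll": 0,"claw": -1},{"dp": [0,0,-20],"roll": 0,"claw": -1},{"dp": [0,0,-20],"roll": 0,"claw": -1},{"dp": [0,0,-20],"roll": 0,"claw": -1},{"dp": [0,0,-20],"roll": 0,"claw": -1},{"dp": [0,0,-20],"roll": 0,"claw": -1}]}}

```text
time: 25.35
position: [0.5108, 0.0109, 0.2749]
orientation: [-3.141, -0.001, 2.716]
wrist_force: [-1.2, 0.3, -5.8]
grip_width: 0.673
grip_force: 30.0
```

```bash
python3 - <<'E'
from h import *;from workcell import r
S=r.capture("scene");o=r.observe();print(o["position"],o["orientation"],o["wrist_force"])
cv2.imwrite("pics/end.png",S["image"][:,:,::-1])
E
```

```text
[0.51088516 0.01086499 0.27509115] [-3.14120342e+00 -9.97400094e-04  2.71576784e+00] [ 0.73132165 -0.87358611 -6.62110133]
```

View pics/end.png

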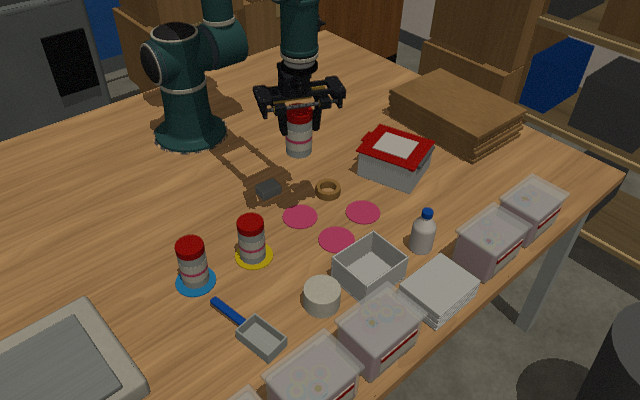

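The picture shows the pink tin held upright at (299,135). The other two stand on their coasters at (252,240) and (191,265), the lid is shut at (397,145), and nothing else has moved.

```bash
python3 -c "
from workcell import r
print(r.job_done())"
```

```text
the job is handed in; nothing more can be done
None
```

The job is handed in: the lid is pressed shut, and all three tins were hefted (pink about 0.60 kg, yellow 0.27 kg, blue 0.24 kg). The heaviest, pink, is held upright with its underside about 20 cm above the table, and the other two stand on their coasters.

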